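Stack slide cases on a sloping shelf

TASK

File the two black slide cases on the sloping shelf of the small stand: the case with the yellow sticker goes on first, flat on the shelf, and the case with the blue sticker then goes flat on top of it. Each lies with its length up the slope, sticker up, in the middle of the shelf's width, and with its low end square and close against the blue backstop. Set them down gently, let go, and leave the tape roll, the cup and the marker where they are.

Things in the scene. Friction and masses are not known exactly. Their poses are not given: they have to be found in the camera images.
- case_yellow: Closed hard black slide case, the first to be filed. 88 long (x) x 53 wide (y) x 21 thick (z), 60 to 130 g, rigid (its lid stays shut), round yellow sticker 28 across on the middle of its top face. Origin: centre of its underside; z out of the top face. Starts flat on the worktop, sticker up, length roughly away from the robot; the two cases may swap places. Either end may go against the backstop.
- case_blue: Closed hard black slide case, the second, to lie on the first. 88 long (x) x 53 wide (y) x 21 thick (z), 60 to 130 g, rigid (its lid stays shut), round blue sticker 28 across on the middle of its top face. Origin: centre of its underside; z out of the top face. Starts flat on the worktop, sticker up, length roughly away from the robot; the two cases may swap places. Either end may go against the backstop.
- stand: Small fixed stand: grey base plate 124 (x) x 120 (y) x 5 thick, with short posts that carry the sloping shelf. Origin: centre of its underside, on the worktop; z up; +x points the way the shelf rises, roughly away from the robot (yaw varies); the low end with the backstop is at -x, nearer the robot.
- shelf: Fixed aluminium plate 115 long, 120 wide, 4 thick, no side walls, sloping 0.30 rad (17 degrees), low end toward the robot. Origin: on its upper face at the middle of the backstop's foot, 55 toward -x and 24 above the stand's origin; x up the slope, y along the backstop, z square out of the plate. Cases do not slide down it by themselves: put or push them against the backstop.
- backstop (a point): Middle of the upper edge of the blue backstop, on the side that faces up the slope. The backstop stands square to the plate along its low end, 120 wide, 4 thick, 36 high above the plate. A case against it has its centre 41 to 44 from it; stacked, the first case's underside is 0 and the second's 20 to 21 above the plate.
- tape_roll: Bystander: white roll of paper tape lying flat, 52 x 54 x 13 high. Origin: centre of its underside.
- cup: Bystander: clear plastic cup standing upright, 70 across, 80 high. Origin: centre of its underside.
- marker: Bystander: black marker pen lying down, 140 long (its y), 16 high. Origin: under its middle.
Things that resemble listed ones, but are neither listed nor needed, are in the scene too. What is shaped like the case_blue but turquoise is not meant.

How it is judged:
By the outcome, as a careful person would: the job done as asked, in the order asked, and still so for the second after the job is handed in, with the robot touching nothing.
It also fails if it takes over 58 s, if anything falls off the work surface, if the arm or the gripper's body presses on something with over 40 N, if the wrist force passes 120 N, or if a joint passes its speed limit or range.

ROBOT

A 6-joint arm with a two-finger parallel gripper is mounted at the origin on a cart in front of the work surface, level with it; the furniture and walls round the work are solid. World frame = base frame: x ahead of the robot, y to its left, z up, the work surface at z = 0. Lengths are in m, angles in rad, forces in N, time in s.
With the tool pointing down it reaches from about 0.4 to 0.925 m from the base axis. Payload 3.4 kg.
Tool frame: the origin (TCP) lies midway between the tips of the shut fingers; the grasp point (between the pads) lies ctrl.grip_point_offset behind it (ctrl.grip_point_offset is the distance from the TCP to the grasp point, in m); z points along the fingers, y is the line along which they close (so a half turn about z gives the same grasp; the last joint's range is limited). The gripper opens to 85 mm and grips with 20 to 120 N. Pads are 22 mm wide; open, the fingers measure 114 mm over their backs; the gripper's body (76 mm by 85 mm) begins 54 mm behind the grasp point. The pads swing forward as they close: fully open they stand 13 mm farther back than shut.
Start: joints at [-0.073, 0.307, 1.506, -0, 1.328, -0.073], TCP at [0.575, -0, 0.231] pointing down, gripper open.
Joint ranges: [-3.12, 3.12], [-1.05, 2.28], [0.14, 2.33], [-1.42, 4.57], [0.1, 2.73], [-2.68, 2.68]. Speed limits (rad/s): [2.57, 2.57, 3.14, 3.14, 3.14, 3.14].

INTERFACE

Orientations are given as a unit quaternion [w, x, y, z].
In Python, from workcell import telemetry, grab_frame, workorder, ctrl gives the robot as it stands. The module is installed in compiled form; this text tells all that it offers.
- The arm moves only by the tool send_rows, never from a script. Its argument "plan" is one flat list of numbers, 7 for each row, row after row: the turn, a rotation vector about the world's x, y, z in degrees, then the shift along the world's x, y, z in m, then the finger opening in m, from 0 to 0.0854. In form: [ax, ay, az, x, y, z, fingers, ax, ay, az, x, y, z, fingers, ...]. A call has 1 to 5 rows; each row is the pose to reach, as a shift and turn from the pose commanded when the call began; what a row does not reach only later rows make up. A row lasts 1/10 s, in which the tool goes at most 50 mm and 8.59 degrees, less where a joint would pass 70% of its speed; a pose out of reach is approached as far as the arm can. A call with a gripper value outside its range is refused whole. The fingers move at their own pace and stop on an object; "newtons" is the grip in N (left out, the last holds). Time passes only in rows, so rows that repeat a pose let the fingers close. It gives the time, the measured TCP pose, the force, the opening and the grip force at its end, in the units of the state.
- telemetry.get_state(): the state, without advancing time (a new reading comes with each control period).
- grab_frame(name): name is "scene" or "side" or "wrist"; returns a dict with "frame" (400x640x3 uint8, red, green, blue), "range_z" (400x640 float32, m along the optical axis (not along the pixel's ray), 0 where there is no reading), "camera_matrix" (3x3 intrinsics, pixels), "R" (3x3) and "t" (3): a world point X has camera coordinates R X + t. Camera axes: x right, y down, z forward; pixel columns grow to the right and rows downward; lengths in m; the calibration is good to about 2 mm. A picture is of the moment at which its call begins.
- workorder.finish_job(): hands the job in; it is judged then, once.
The state is a dict: "time": time; "joint_positions": joint angles; "qd": joint speeds; "tau": joint torques, N m; "position": TCP position; "ee_rot": TCP orientation; "ft_force": force on the tool from outside, world axes, zero at the start; "wrist_torque": the same for the moment, N m; "finger_gap": opening from 0.0 (shut) to 1.0 (fully open); "gripper_force": force on a finger pad.
Only numpy, scipy, OpenCV 4.12 (cv2) and the standard library are available. Lean on these libraries where they do the work, as an engineer would, in place of code of your own. Each camera call takes 0.05 s, during which the arm holds its last target. There are 200 camera calls.

## Working session

There is one attempt and no reset: what is moved stays moved. The work goes in short steps, Python scripts to look and compute and a tool call to move; the robot and the scene stay as the last step left them, time stands still between calls to the robot, and variables do not carry over. Pictures are saved under pics/ and viewed, at most 10 in all, crops included, and the job is handed in when it is done.

Besides the shell and the picture viewer there is one more tool, called as name(argument=value, ...) on one line, values as JSON. send_rows: Moves the arm, as the interface text tells. Its arguments: {"type":"object","properties":{"plan":{"type":"array"},"newtons":{"type":"number"}},"required":["plan"]}

```bash
mkdir -p pics
cat > h.py <<'E'
import numpy as np, cv2
from workcell import telemetry, grab_frame, workorder, ctrl
def cloud(f):
    K=f["camera_matrix"];d=f["range_z"];v,u=np.mgrid[0:400,0:640]
    c=np.stack([(u-K[0,2])/K[0,0]*d,(v-K[1,2])/K[1,1]*d,d],-1)
    P=(c-f["t"])@f["R"]; P[d==0]=np.nan
    return P
def save(f,n): cv2.imwrite("pics/"+n,cv2.cvtColor(f["frame"],cv2.COLOR_RGB2BGR))
E
python3 - <<'E'
from h import *
s=telemetry.get_state();print(s,ctrl.grip_point_offset)
fs=[grab_frame(n) for n in("scene","side","wrist")]
for n,f in zip("abc",fs):
    print(n,f["camera_matrix"].round(1).tolist(),(-f["R"].T@f["t"]).round(3),f["R"][2].round(2))
np.savez("f0.npz",**{k+n:f[k] for n,f in zip("abc",fs) for k in f})
save(fs[0],"a.png");save(fs[1],"b.png");save(fs[2],"c.png")
E
```

```text
{'time': 0.0, 'joint_positions': array([-7.35245911e-02,  3.07575189e-01,  1.50763632e+00,  7.80558616e-06,
        1.32841181e+00, -7.34964813e-02]), 'qd': array([ 0.00126479,  0.00133357,  0.00129308, -0.00085452,  0.00025762,
        0.00031551]), 'tau': array([-2.40806599e-03, -4.57556927e+01, -2.51919490e+01, -3.95127336e-04,
        1.32516641e-02, -2.41733758e-06]), 'position': array([5.74318876e-01, 1.43258738e-05, 2.30393774e-01]), 'ee_rot': array([-7.71212322e-04,  7.07117020e-01,  7.07095813e-01, -6.60411697e-04]), 'ft_force': array([-0.00544373, -0.46608712,  0.46704311]), 'wrist_torque': array([-0.0198026 , -0.02119747, -0.00191904]), 'gripper_force': 0.0, 'finger_gap': 1.0040360046920502} 0.0187
a [[362.0, 0.0, 318.0], [0.0, 362.0, 198.0], [0.0, 0.0, 1.0]] [-0.003 -0.621  0.675] [ 0.47  0.69 -0.54]
b [[375.8, 0.0, 318.5], [0.0, 375.8, 191.3], [0.0, 0.0, 1.0]] [ 0.768 -0.194  0.828] [-0.28  0.37 -0.89]
c [[288.3, 0.0, 324.5], [0.0, 288.3, 198.5], [0.0, 0.0, 1.0]] [0.574 0.074 0.374] [ 0.   -0.29 -0.96]
```

View pics/a.png

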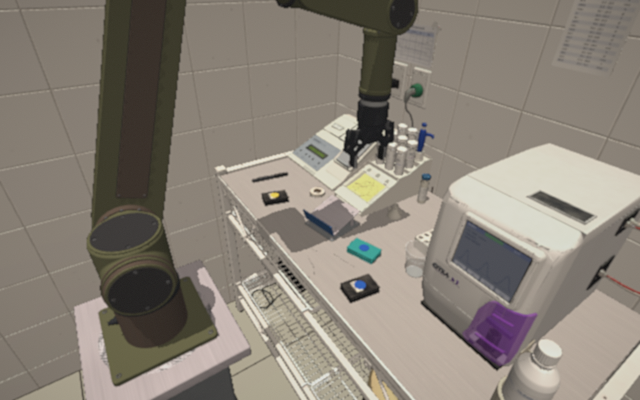

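View pics/b.png

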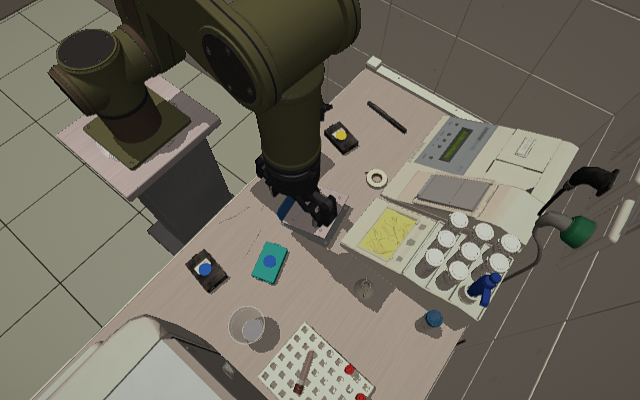

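Scene shows: yellow-sticker case at scene (275,197)/side (341,137); blue-sticker black case at scene (360,288)/side (206,270). Look-alikes: the turquoise case with blue sticker at side (270,262), the yellow pad at side (390,235), and the grey plates at side (455,192). I choose the two black ones. Stand with blue backstop is at side (315,212), marker (386,116), tape (376,178), cup (247,325).

Run:
```python
from h import *
z=np.load("f0.npz")
def F(n): return {k:z[k+n] for k in("frame","range_z","camera_matrix","R","t")}
for n in "abc":
    f=F(n);P=cloud(f);hsv=cv2.cvtColor(f["frame"],cv2.COLOR_RGB2HSV)
    ws=(P[...,0]>.3)&(P[...,0]<1)&(abs(P[...,1])<.5)&(P[...,2]<.12)&(P[...,2]>-.005)
    for nm,lo,hi in(("yel",(20,120,100),(35,255,255)),("blu",(100,110,60),(125,255,255)),("blk",(0,0,0),(180,255,60))):
        m=(cv2.inRange(hsv,lo,hi)>0)&ws
        if nm=="blk": m&=(P[...,2]>.012)&(P[...,2]<.03)
        k,l,st,c=cv2.connectedComponentsWithStats(m.astype(np.uint8))
        for i in range(1,k):
            if st[i,4]>40:
                q=P[l==i];r=cv2.minAreaRect((q[:,:2]*1000).astype(np.float32))
                print(n,nm,c[i].round(),st[i,4],np.nanmedian(q,0).round(3),np.round(r[0]),np.round(r[1]),round(r[2],1))
a=F("b")["frame"];c=F("c")["frame"]
big=np.hstack([cv2.resize(a[90:330,160:430],(450,400)),cv2.resize(c,(350,219))if 0 else cv2.resize(c[:, 100:450],(350,400))])
cv2.imwrite("pics/d.png",big[:,:,::-1])
```

```text
a blu [319. 223.] 129 [0.48  0.072 0.042] [479.  78.] [ 12. 105.] 9.7
a blu [364. 247.] 51 [ 0.536 -0.064  0.022] [536. -61.] [25. 25.] 72.0
a blu [360. 284.] 73 [ 0.442 -0.164  0.022] [ 442. -163.] [27. 25.] 44.2
a blk [276. 199.] 78 [0.456 0.286 0.019] [449. 292.] [26. 76.] 80.2
a blk [359. 292.] 167 [ 0.418 -0.184  0.019] [ 428. -179.] [40. 87.] 59.5
b yel [341. 135.] 78 [0.457 0.306 0.021] [456. 306.] [27. 26.] 17.2
b blu [269. 261.] 123 [ 0.536 -0.063  0.021] [536. -63.] [26. 26.] 86.8
b blu [205. 269.] 131 [ 0.439 -0.165  0.021] [ 439. -164.] [27. 27.] 61.8
b blu [434. 318.] 204 [0.872 0.033 0.103] [872.  33.] [28. 28.] 6.4
b blk [392. 120.] 74 [0.536 0.439 0.014] [526. 439.] [ 11. 103.] 82.0
b blk [340. 138.] 388 [0.465 0.297 0.02 ] [457. 306.] [53. 87.] 75.4
b blk [205. 271.] 603 [ 0.448 -0.17   0.02 ] [ 439. -165.] [52. 88.] 81.8
c blu [634. 158.] 310 [0.863 0.031 0.105] [863.  31.] [13. 28.] 16.9
c blu [296. 220.] 331 [ 0.537 -0.063  0.022] [537. -64.] [27. 26.] 88.6
c blk [253. 286.] 203 [ 0.474 -0.173  0.02 ] [ 471. -167.] [28. 54.] 4.3
c blk [239. 298.] 86 [ 0.453 -0.183  0.021] [ 450. -181.] [14. 26.] 7.8
```

View pics/d.png

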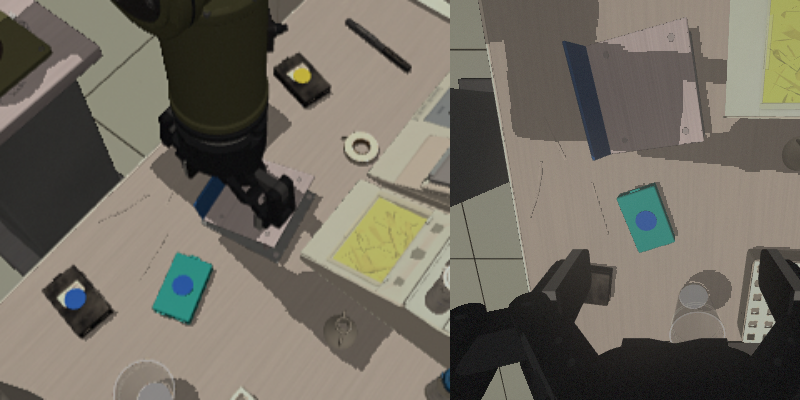

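The crop confirms it: black cases with yellow sticker at crop (302,75) and blue at (75,298), turquoise decoy at (183,285). Shelf and backstop are clear in the wrist view (crop (640,95) and (585,100)). Next I'll measure the stand.

```bash
cat >> h.py <<'E'
def stand(f,x0=.43,x1=.65):
    P=cloud(f);hsv=cv2.cvtColor(f["frame"],cv2.COLOR_RGB2HSV)
    reg=(P[...,0]>x0)&(P[...,0]<x1)&(P[...,1]>-.03)&(P[...,1]<.2)&(P[...,2]>.015)&(P[...,2]<.075)
    b=reg&(cv2.inRange(hsv,(100,90,20),(130,255,255))>0)
    b=cv2.morphologyEx(b.astype(np.uint8),cv2.MORPH_OPEN,np.ones((3,3)))>0
    s=reg&~b
    Q=P[s]; return P,b,s
E
python3 - <<'E'
from h import *
z=np.load("f0.npz")
for n in "cb":
    f={k:z[k+n] for k in("frame","range_z","camera_matrix","R","t")}
    P,b,s=stand(f)
    Q=P[b];print(n,"blue",b.sum(),Q.min(0).round(3),Q.max(0).round(3))
    top=Q[Q[:,2]>Q[:,2].max()-.006];r=cv2.minAreaRect((top[:,:2]*1000).astype(np.float32));print("top",r,len(top))
    S=P[s]; 
    for _ in range(6):
        A=np.c_[S[:,:2],np.ones(len(S))];c=np.linalg.lstsq(A,S[:,2],rcond=None)[0];e=S[:,2]-A@c
        S=S[abs(e)<max(.002,np.std(e)*1.2)]
    print("plane",c,len(S),"slope",np.hypot(*c[:2]),"yaw",np.degrees(np.arctan2(c[1],c[0])))
    r=cv2.minAreaRect((S[:,:2]*1000).astype(np.float32));print("shelf",r)
E
```

```text
Traceback (most recent call last):
ValueError: zero-size array to reduction operation minimum which has no identity
```

send_rows(plan=[0,0,-8.5,-0.02,0.05,0.0,0.0854,0,0,-17,-0.04,0.1,0.0,0.0854,0,0,-25.5,-0.06,0.15,0.0,0.0854,0,0,-34,-0.08,0.2,0.0,0.0854,0,0,-42,-0.1,0.24,0.0,0.0854])

```text
time: 0.65
position: [0.4865, 0.2154, 0.2311]
ee_rot: [-0.0, 0.906, 0.423, -0.0]
ft_force: [0.8, 0.4, 0.5]
finger_gap: 0.998
gripper_force: 0.0
```

Run:
```python
from h import *
z=np.load("f0.npz")
for n in "c":
    f={k:z[k+n] for k in("frame","range_z","camera_matrix","R","t")}
    P=cloud(f);hsv=cv2.cvtColor(f["frame"],cv2.COLOR_RGB2HSV)
    for u,v in((235,100),(225,70),(243,140),(280,100)):print(hsv[v,u],P[v,u].round(3))
    b=(cv2.inRange(hsv,(95,90,20),(130,255,255))>0)&(P[...,1]>-.03)&(P[...,1]<.2)&(P[...,0]<.65)
    Q=P[b];print(b.sum(),np.nanmin(Q,0),np.nanmax(Q,0))
    top=Q[Q[:,2]>.04]
    r=cv2.minAreaRect((top[:,:2]*1000).astype(np.float32));print("top",r,len(top))
    s=(P[...,0]>.45)&(P[...,0]<.65)&(P[...,1]>-.03)&(P[...,1]<.2)&(P[...,2]>.015)&(P[...,2]<.075)&~b
    S=P[s]
    for _ in range(8):
        A=np.c_[S[:,:2],np.ones(len(S))];c=np.linalg.lstsq(A,S[:,2],rcond=None)[0];e=S[:,2]-A@c
        S=S[abs(e)<max(.002,np.std(e)*1.2)]
    print("plane",c,len(S),"slope",np.hypot(*c[:2]),"yaw",np.degrees(np.arctan2(c[1],c[0])))
    r=cv2.minAreaRect((S[:,:2]*1000).astype(np.float32));print("shelf",r)
```

```text
[108  71  61] [0.479 0.084 0.049]
[111  72  60] [0.472 0.113 0.054]
[109  57  63] [0.485 0.043 0.053]
[  8  30 102] [0.525 0.085 0.036]
235 [ 0.46461401 -0.00907544  0.04509349] [0.6471362  0.13882891 0.3304914 ]
top ((529.2676391601562, 33.586631774902344), (99.14037322998047, 226.060791015625), 54.952125549316406) 235
plane [ 0.291641    0.04881291 -0.12047142] 5515 slope 0.295697771043057 yaw 9.501709636968659
shelf ((537.6160888671875, 91.4143295288086), (77.07659912109375, 120.20377349853516), 9.287065505981445)
```

send_rows(plan=[0,0,-8.5,-0.005,0.02,-0.03,0.0854,0,0,-17,-0.01,0.04,-0.05,0.0854,0,0,-25.5,-0.015,0.06,-0.06,0.0854,0,0,-34,-0.017,0.066,-0.06,0.0854,0,0,-42,-0.017,0.066,-0.06,0.0854])

```text
time: 1.15
position: [0.4693, 0.2809, 0.1703]
ee_rot: [0.0, 0.997, 0.071, -0.001]
ft_force: [-0.3, 0.5, 0.5]
finger_gap: 1.005
gripper_force: 0.0
```

send_rows(plan=[0,0,-8.5,0,0,0,0.0854,0,0,-17,0,0,0,0.0854,0,0,-20,0,0,0,0.0854])

```text
time: 1.45
position: [0.47, 0.2799, 0.1709]
ee_rot: [0.0, 0.995, -0.103, -0.0]
ft_force: [0.1, -0.2, -0.3]
finger_gap: 1.003
gripper_force: 0.0
```

```bash
cat >> h.py <<'E'
def case(f,near,r=.09,zt=.021):
    P=cloud(f);hsv=cv2.cvtColor(f["frame"],cv2.COLOR_RGB2HSV)
    m=(np.hypot(P[...,0]-near[0],P[...,1]-near[1])<r)&(abs(P[...,2]-zt)<.006)
    k,l,st,c=cv2.connectedComponentsWithStats(m.astype(np.uint8))
    i=1+np.argmax(st[1:,4]); q=P[l==i]
    print("rect",cv2.minAreaRect((q[:,:2]*1000).astype(np.float32)),"z",np.median(q[:,2]),st[i,4])
    for nm,lo,hi in(("yel",(18,90,60),(38,255,255)),("blu",(100,110,60),(125,255,255))):
        s=(l==i)&(cv2.inRange(hsv,lo,hi)>0)
        if s.sum()>30: print(nm,P[s].mean(0).round(4),s.sum())
E
python3 - <<'E'
from h import *
f=grab_frame("wrist");save(f,"e.png")
case(f,(.457,.306));s=telemetry.get_state();print(s["position"],s["ee_rot"])
E
```

```text
rect ((455.54266357421875, 306.5332946777344), (52.32200241088867, 88.09408569335938), 75.27741241455078) z 0.021166305817187737 3695
yel [0.456  0.3067 0.0218] 534
[0.47003694 0.27985197 0.17094644] [ 2.07553920e-04  9.94629098e-01 -1.03502639e-01 -3.42263028e-04]
```

View pics/e.png

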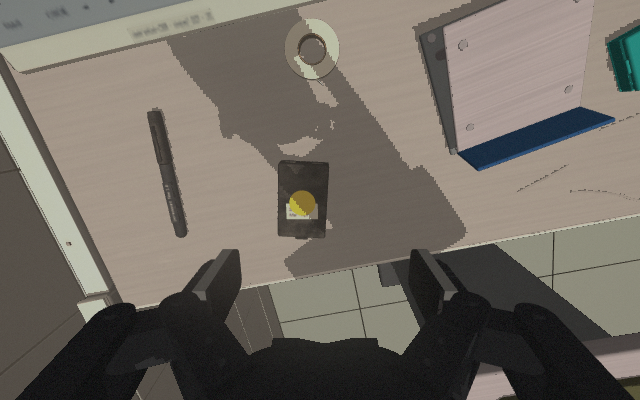

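The close view confirms the black case with the yellow sticker at (303,200), with clear space on both sides. Descending to grasp.

send_rows(plan=[0,0,-2.9,-0.014,0.027,-0.03,0.0854,0,0,-2.9,-0.014,0.027,-0.075,0.0854,0,0,-2.9,-0.014,0.027,-0.115,0.0854,0,0,-2.9,-0.014,0.027,-0.15,0.0854,0,0,-2.9,-0.014,0.027,-0.171,0.0854], newtons=30)

```text
time: 2.0
position: [0.4546, 0.3061, -0.0025]
ee_rot: [0.001, 0.992, -0.126, -0.002]
ft_force: [0.2, -0.2, -0.3]
finger_gap: 1.001
gripper_force: 0.0
```

send_rows(plan=[0,0,0,0,0,0,0.0854,0,0,0,0,0,0,0.04,0,0,0,0,0,0,0.04,0,0,0,0,0,0,0.04,0,0,0,0,0,0,0.04], newtons=30)

```text
time: 2.5
position: [0.4576, 0.3076, 0.002]
ee_rot: [-0.001, 0.992, -0.126, 0.001]
ft_force: [0.4, -0.7, 5.3]
finger_gap: 0.612
gripper_force: 32.0
```

send_rows(plan=[0,0,0,0,0,0,0.062,0,0,0,0,0,0.004,0.062,0,0,0,0,0,0.004,0.04,0,0,0,0,0,0.004,0.04,0,0,0,0,0,0.004,0.04], newtons=35)

```text
time: 3.0
position: [0.4565, 0.307, 0.0052]
ee_rot: [-0.0, 0.992, -0.127, 0.0]
ft_force: [-0.8, -1.1, 7.4]
finger_gap: 0.61
gripper_force: 35.6
```

send_rows(plan=[0,0,0,0,0,0.02,0.04,0,0,0,0,0,0.06,0.04,0,0,6,0,-0.04,0.1,0.04,0,0,12,0,-0.08,0.13,0.04,0,0,18,0,-0.12,0.15,0.04])

```text
time: 3.5
position: [0.4568, 0.1875, 0.1557]
ee_rot: [-0.0, 0.999, 0.033, 0.001]
ft_force: [0.8, -0.6, -0.1]
finger_gap: 0.605
gripper_force: 37.7
```

Run:
```python
from h import *
f=grab_frame("wrist");save(f,"g.png");np.savez("g.npz",**f);s=telemetry.get_state();print(s["position"],s["ee_rot"],s["ft_force"],s["finger_gap"])
```

```text
[0.45733939 0.18125429 0.15836043] [0.00222759 0.9993767  0.03514252 0.00249888] [ 0.01102931 -5.63421731  0.4867761 ] 0.6052331407352843
```

View pics/g.png

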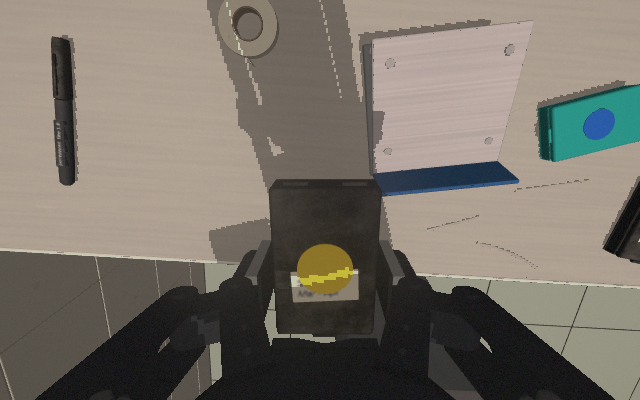

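```bash
cat >> h.py <<'E'
from scipy.spatial.transform import Rotation as Rn
def plane(S):
    for _ in range(10):
        c=S.mean(0);n=np.linalg.svd(S-c,full_matrices=False)[2][2];n*=np.sign(n[2]);e=(S-c)@n
        k=abs(e)<max(.0015,1.5*np.std(e))
        if k.all(): break
        S=S[k]
    return c,n,S
def tcp():
    s=telemetry.get_state();q=s["ee_rot"];return s["position"],Rn.from_quat([q[1],q[2],q[3],q[0]])
E
python3 - <<'E'
from h import *
f=dict(np.load("g.npz"));P=cloud(f);hsv=cv2.cvtColor(f["frame"],cv2.COLOR_RGB2HSV)
v,u=np.mgrid[0:400,0:640]
poly=np.zeros((400,640),np.uint8);cv2.fillPoly(poly,[np.array([[374,45],[525,28],[495,158],[378,168]])],1)
c,n,S=plane(P[(poly>0)&~np.isnan(P[...,0])]);print("plane",c.round(4),n.round(4),len(S),"slope",np.degrees(np.arccos(n[2])),"yaw",np.degrees(np.arctan2(-n[1],-n[0])))
b=(cv2.inRange(hsv,(100,110,30),(130,255,255))>0)&(u>360)&(u<530)&(v>150)&(v<205)
B=P[b];print("blue px",b.sum())
yaw=np.arctan2(-n[1],-n[0]);sl=np.arccos(n[2])
# shelf frame axes
ez=n;ey=np.array([-np.sin(yaw),np.cos(yaw),0]);ex=np.cross(ey,ez)
hb=(B-c)@ez; xb=(B-c)@ex; yb=(B-c)@ey
print("h",np.percentile(hb,[1,25,50,75,99]).round(4),"x",np.percentile(xb,[1,25,50,75,99]).round(4),"y",np.percentile(yb,[0,1,99,100]).round(4))
for lo,hi in((.0,.01),(.01,.02),(.02,.03),(.03,.04)):
    k=(hb>lo)&(hb<hi);print(lo,k.sum(),xb[k].mean().round(4) if k.any() else 0, xb[k].max() if k.any() else 0)
k=hb<.03
if k.sum()>20: print("yaw err backstop",np.degrees(np.polyfit(yb[k],xb[k],1)[0]))
m=(abs((P-c)@ez)<.003)&(abs((P-c)@ex)<.12)&(abs((P-c)@ey)<.09)&(u>365)
ys=((P-c)@ey)[m];xs=((P-c)@ex)[m];print("shelf y",np.percentile(ys,[.5,99.5]).round(4),"x",np.percentile(xs,[.5,99.5]).round(4))
np.savez("shelf.npz",c=c,ex=ex,ey=ey,ez=ez);print(ex,ey)
# held case
k=(u>265)&(u<385)&(v>185)&(v<330);cc,cn,C=plane(P[k&(P[...,2]>.1)]);p,R=tcp();Ri=R.inv()
print("case n tool",Ri.apply(cn).round(4),"ctr top z tool",Ri.apply(cc-p).round(4),"tcp",p,R.as_matrix()[:,0].round(3))
y=k&(cv2.inRange(hsv,(18,90,40),(38,255,255))>0);print("sticker tool",Ri.apply(P[y].mean(0)-p).round(4),y.sum())
T=Ri.apply(C-p);print("case rect tool",cv2.minAreaRect((T[:,:2]*1000).astype(np.float32)))
E
```

```text
plane [0.5464 0.0931 0.0436] [-0.2931 -0.05    0.9548] 16477 slope 17.300178546121934 yaw 9.688502387093521
blue px 2464
h [nan nan nan nan nan] x [nan nan nan nan nan] y [nan nan nan nan]
0.0 466 -0.0634 -0.06217009486999024
0.01 554 -0.0634 -0.06232011792078556
0.02 640 -0.0634 -0.062309071604079766
0.03 796 -0.0641 -0.06235561544122436
yaw err backstop -0.0680446396144718
shelf y [-0.0592  0.0595] x [-0.0635  0.0513]
[0.94114238 0.16067804 0.29737785] [-0.16829157  0.98573726  0.        ]
case n tool [ 0.0039  0.0042 -1.    ] ctr top z tool [ 0.0044 -0.0054 -0.0133] tcp [0.45733939 0.18125429 0.15836043] [0.998 0.07  0.005]
sticker tool [nan nan nan] 2278
case rect tool ((1.1070175170898438, -5.28034782409668), (79.88430786132812, 57.80262756347656), 0.06998128443956375)
```

```bash
cat >> h.py <<'E'
def goal(xc,h,under=.0065,cx=-.0015,yc=0.):
    z=np.load("shelf.npz");O=z["c"]-.063*z["ex"]+.0002*z["ey"]
    p,R=tcp();G=Rn.from_matrix(np.c_[z["ex"],-z["ey"],-z["ez"]])
    t=O+(xc-cx)*z["ex"]+yc*z["ey"]+(h+under)*z["ez"]
    print("turn",np.degrees((G*R.inv()).as_rotvec()).round(2),"shift",(t-p).round(4),"target",t.round(4))
E
python3 - <<'E'
from h import *
goal(.054,.06);goal(.054,.004);print(tcp()[0])
E
```

```text
turn [  2.29 -16.88   5.66] shift [ 0.0624 -0.0925 -0.0535] target [0.5198 0.0888 0.1048]
turn [  2.29 -16.88   5.66] shift [ 0.0788 -0.0897 -0.107 ] target [0.5362 0.0916 0.0514]
[0.45733939 0.18125429 0.15836043]
```

send_rows(plan=[0.6,-4,1.4,0.015,-0.025,0,0.04,1.1,-8,2.8,0.03,-0.05,-0.01,0.04,1.7,-12,4.2,0.045,-0.075,-0.025,0.04,2.3,-16.8,5.7,0.062,-0.098,-0.04,0.04,2.3,-16.8,5.7,0.062,-0.098,-0.05,0.04])

```text
time: 4.05
position: [0.5164, 0.0874, 0.1022]
ee_rot: [-0.015, 0.986, 0.078, 0.146]
ft_force: [-0.6, 0.3, -1.3]
finger_gap: 0.605
gripper_force: 37.7
```

send_rows(plan=[0,0,0,0,0,0,0.04,0,0,0,0,0,0,0.04])

```text
time: 4.25
position: [0.5184, 0.0904, 0.1037]
ee_rot: [-0.016, 0.986, 0.079, 0.146]
ft_force: [-0.5, 0.1, -0.4]
finger_gap: 0.607
gripper_force: 37.7
```

Run:
```python
from h import *
print(telemetry.get_state()["ft_force"])
f=grab_frame("wrist");save(f,"i.png");np.savez("i.npz",**f)
p,R=tcp();print(p)
goal(.054,.004);goal(.054,.0);goal(.044,0)
P=cloud(f);hsv=cv2.cvtColor(f["frame"],cv2.COLOR_RGB2HSV);v,u=np.mgrid[0:400,0:640]
k=(u>265)&(u<385)&(v>185)&(v<330)
T=R.inv().apply((P-p).reshape(-1,3)).reshape(P.shape)
m=k&(abs(T[...,2]+.0145)<.006);y=k&(cv2.inRange(hsv,(18,90,40),(38,255,255))>0)&~np.isnan(T[...,0])
c,n,S=plane(T[m]);print("n",n,"z",np.median(T[m][:,2]),"xmax",np.percentile(T[m][:,0],99.5),"y",np.percentile(T[m&(T[...,0]>.02)][:,1],[.5,99.5]),"st",T[y].mean(0))
```

```text
[-0.46138931  0.10399326 -0.38972886]
[0.51901087 0.0907302  0.10421882]
turn [-0.38 -0.4   0.38] shift [ 0.0172  0.0008 -0.0529] target [0.5362 0.0916 0.0514]
turn [-0.38 -0.4   0.38] shift [ 0.0183  0.001  -0.0567] target [0.5374 0.0918 0.0475]
turn [-0.38 -0.4   0.38] shift [ 0.0089 -0.0006 -0.0596] target [0.5279 0.0902 0.0446]
n [-3.21937543e-03  8.56668718e-04  9.99994451e-01] z -0.015820832246248962 xmax 0.039984708106782396 y [-0.02505565  0.0267093 ] st [-0.00124034  0.00079727 -0.01652583]
```

send_rows(plan=[-0.4,-0.4,0.4,0.007,0,-0.02,0.04,-0.4,-0.4,0.4,0.012,0.0005,-0.037,0.04,-0.4,-0.4,0.4,0.015,0.001,-0.046,0.04,-0.4,-0.4,0.4,0.0165,0.001,-0.051,0.04,-0.4,-0.4,0.4,0.0165,0.001,-0.051,0.04])

```text
time: 4.8
position: [0.5351, 0.0915, 0.0526]
ee_rot: [-0.012, 0.985, 0.084, 0.149]
ft_force: [0.3, 0.4, -0.9]
finger_gap: 0.602
gripper_force: 37.7
```

send_rows(plan=[0,0,0,0.0003,0,-0.001,0.04,0,0,0,0.0006,0,-0.002,0.04,0,0,0,0.0009,0,-0.003,0.04])

```text
time: 5.1
position: [0.536, 0.0909, 0.0503]
ee_rot: [-0.012, 0.985, 0.083, 0.15]
ft_force: [-0.3, 0.7, -2.1]
finger_gap: 0.607
gripper_force: 37.7
```

send_rows(plan=[0,0,0,0.0003,0,-0.001,0.04,0,0,0,0.0006,0,-0.002,0.04,0,0,0,0.0006,0,-0.002,0.04])

```text
time: 5.4
position: [0.5363, 0.0908, 0.0477]
ee_rot: [-0.012, 0.985, 0.083, 0.15]
ft_force: [-0.2, 0.5, -1.5]
finger_gap: 0.608
gripper_force: 37.7
```

send_rows(plan=[0,0,0,0.0003,0,-0.001,0.04,0,0,0,0.0003,0,-0.001,0.04])

```text
time: 5.6
position: [0.5366, 0.0909, 0.0467]
ee_rot: [-0.012, 0.985, 0.083, 0.15]
ft_force: [0.6, -0.1, 0.1]
finger_gap: 0.606
gripper_force: 37.7
```

send_rows(plan=[0,0,0,0.0003,0,-0.001,0.04,0,0,0,-0.0025,-0.0005,-0.0019,0.04,0,0,0,-0.0053,-0.001,-0.0028,0.04,0,0,0,-0.0053,-0.001,-0.0028,0.04])

```text
time: 6.0
position: [0.5302, 0.0898, 0.0435]
ee_rot: [-0.012, 0.985, 0.083, 0.149]
ft_force: [0.1, 0.5, -0.9]
finger_gap: 0.603
gripper_force: 37.7
```

Run:
```python
from h import *
goal(.044,0,.0055)
s=grab_frame("side");b=grab_frame("scene");w=grab_frame("wrist")
im=np.hstack([cv2.resize(s["frame"][150:280,240:400],(480,390)),cv2.resize(b["frame"][170:250,280:380],(320,390))])
cv2.imwrite("pics/j.png",im[:,:,::-1]);print(telemetry.get_state()["ft_force"])
```

```text
turn [ 0.04 -0.11  0.02] shift [-0.0019  0.0004  0.0001] target [0.5282 0.0902 0.0436]
[ 0.97468815  0.46090485 -1.27221566]
```

View pics/j.png

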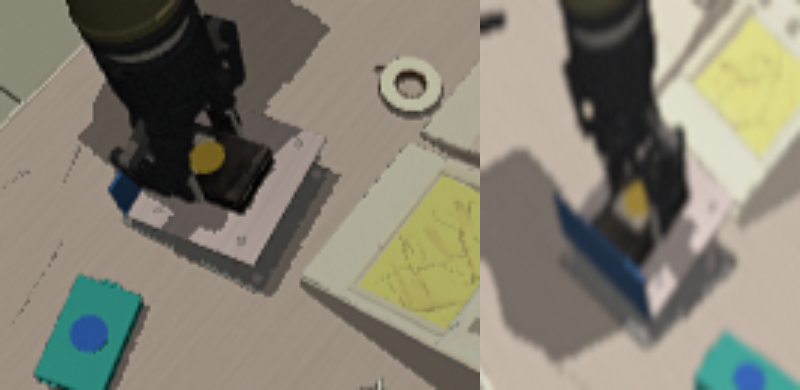

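The held yellow-sticker case is just above the shelf ((230,170) in the crop), close to the backstop. I'll keep easing it down and back until it touches.

send_rows(plan=[0,0,0,0.0003,0,-0.001,0.04,0,0,0,0.0006,0,-0.002,0.04,0,0,0,0.0006,0,-0.002,0.04])

```text
time: 6.45
position: [0.5318, 0.0899, 0.0435]
ee_rot: [-0.012, 0.985, 0.083, 0.15]
ft_force: [-7.4, -2.0, 16.3]
finger_gap: 0.606
gripper_force: 39.3
```

send_rows(plan=[0,0,0,-0.001,0,-0.0003,0.04,0,0,0,-0.002,0,-0.0006,0.04,0,0,0,-0.002,0,-0.0006,0.04])

```text
time: 6.75
position: [0.5318, 0.0899, 0.0435]
ee_rot: [-0.012, 0.985, 0.083, 0.152]
ft_force: [-3.7, -2.3, 14.5]
finger_gap: 0.61
gripper_force: 39.1
```

send_rows(plan=[0,0,0,-0.0005,0,0.0013,0.04,0,0,0,-0.0015,-0.0002,0.001,0.04,0,0,0,-0.0025,-0.0004,0.0007,0.04,0,0,0,-0.0025,-0.0004,0.0007,0.04])

```text
time: 7.15
position: [0.5282, 0.0896, 0.0424]
ee_rot: [-0.012, 0.985, 0.083, 0.15]
ft_force: [-0.1, -0.8, 4.9]
finger_gap: 0.605
gripper_force: 38.1
```

Run:
```python
from h import *
z=np.load("shelf.npz");print("F shelf",[round(float(telemetry.get_state()["ft_force"]@z[k]),1) for k in("ex","ey","ez")])
goal(.044,0,.0055)
```

```text
F shelf [1.2, -0.8, 4.8]
turn [0.03 0.07 0.03] shift [0.0001 0.0006 0.0012] target [0.5282 0.0902 0.0436]
```

send_rows(plan=[0,0,0,-0.001,-0.0001,0,0.04,0,0,0,-0.002,-0.0002,-0.0003,0.04,0,0,0,-0.002,-0.0002,-0.0003,0.04])

```text
time: 7.45
position: [0.525, 0.0893, 0.0415]
ee_rot: [-0.012, 0.985, 0.083, 0.149]
ft_force: [0.7, 0.3, 0.5]
finger_gap: 0.604
gripper_force: 37.8
```

send_rows(plan=[0,0,0,-0.001,-0.0001,0,0.04,0,0,0,-0.0015,-0.0002,-0.0003,0.04,0,0,0,-0.0015,-0.0002,-0.0003,0.04])

```text
time: 7.75
position: [0.5247, 0.0892, 0.0417]
ee_rot: [-0.012, 0.985, 0.083, 0.15]
ft_force: [1.8, 1.3, -1.4]
finger_gap: 0.605
gripper_force: 37.6
```

send_rows(plan=[0,0,0,-0.001,-0.0002,-0.0003,0.04,0,0,0,-0.002,-0.0003,-0.0006,0.04,0,0,0,-0.002,-0.0003,-0.0006,0.04])

```text
time: 8.05
position: [0.5246, 0.0892, 0.0419]
ee_rot: [-0.012, 0.985, 0.083, 0.152]
ft_force: [5.5, 2.8, 0.2]
finger_gap: 0.607
gripper_force: 37.5
```

Run:
```python
from h import *
z=np.load("shelf.npz");print("F shelf",[round(float(telemetry.get_state()["ft_force"]@z[k]),1) for k in("ex","ey","ez")])
goal(.044,0,.0055)
```

```text
F shelf [5.7, 1.8, -1.6]
turn [0.01 0.27 0.03] shift [0.0036 0.0011 0.0017] target [0.5282 0.0902 0.0436]
```

send_rows(plan=[0,0,0,0.001,0.0001,-0.0005,0.04,0,0,0,0.0013,0.0001,-0.001,0.04,0,0,0,0.0013,0.0001,-0.001,0.056,0,0,0,0.0013,0.0001,-0.001,0.07,0,0,0,0.0013,0.0001,-0.001,0.0854])

```text
time: 8.55
position: [0.5218, 0.0887, 0.0392]
ee_rot: [-0.012, 0.985, 0.083, 0.148]
ft_force: [0.7, -0.5, 0.8]
finger_gap: 0.964
gripper_force: 0.0
```

send_rows(plan=[0,0,0,0,0,0,0.0854,0,0,0,-0.006,-0.001,0.019,0.0854,0,0,0,-0.015,-0.0025,0.048,0.0854,0,0,0,-0.027,-0.005,0.086,0.0854,0,0,0,-0.027,-0.005,0.086,0.0854])

```text
time: 9.05
position: [0.4974, 0.0839, 0.1298]
ee_rot: [-0.012, 0.985, 0.083, 0.153]
ft_force: [0.7, 0.4, -0.2]
finger_gap: 1.001
gripper_force: 0.0
```

```bash
cat >> h.py <<'E'
def onshelf(f,h0,col,un):
    z=np.load("shelf.npz");O=z["c"]-.063*z["ex"]+.0002*z["ey"]
    P=cloud(f);L=(P-O)@np.c_[z["ex"],z["ey"],z["ez"]]
    hsv=cv2.cvtColor(f["frame"],cv2.COLOR_RGB2HSV)
    m=(L[...,0]>.004)&(L[...,0]<.115)&(abs(L[...,1])<.055)&(abs(L[...,2]-h0)<.006)
    q=L[m];c,n,_=plane(q);print("h",np.median(q[:,2]),"n",n.round(4),cv2.minAreaRect((q[:,:2]*1000).astype(np.float32)))
    y=m&(cv2.inRange(hsv,col,un)>0);print("sticker",L[y].mean(0).round(4),y.sum(),"xlim",np.percentile(q[:,0],[.2,1,99,99.8]).round(4),"ylim",np.percentile(q[:,1],[.5,99.5]).round(4))
    bs=(L[...,0]>-.01)&(L[...,0]<.006)&(L[...,2]>.024)&(L[...,2]<.034)&(abs(L[...,1])<.05);print("backstop face x",np.percentile(L[bs][:,0],[5,50,95]).round(4),bs.sum())
E
python3 - <<'E'
from h import *
f=grab_frame("wrist");save(f,"k.png");np.savez("k.npz",**f);onshelf(f,.021,(18,90,40),(38,255,255));print(tcp()[0])
E
```

```text
h 0.02057993617811592 n [0.0031 0.0015 1.    ] ((44.2545280456543, -1.0416336059570312), (52.96275329589844, 80.44386291503906), 89.95890045166016)
sticker [ 0.0408 -0.001   0.0213] 921 xlim [0.0042 0.0049 0.0828 0.0843] ylim [-0.0271  0.025 ]
backstop face x [-0.0011 -0.0005  0.    ] 742
[0.49715111 0.08389121 0.12819758]
```

View pics/k.png

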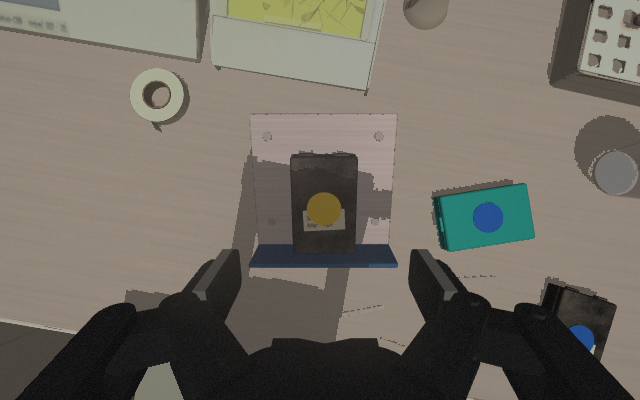

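The yellow case lies flat at (323,205), square and against the backstop, centred to about 1 mm. Next is the blue case at (580,335) in the picture.

```bash
cat >> h.py <<'E'
def down(x,y,z,yaw):
    p,R=tcp();a=np.radians(yaw);G=Rn.from_matrix(np.array([[np.cos(a),np.sin(a),0],[np.sin(a),-np.cos(a),0],[0,0,-1]]))
    print("turn",np.degrees((G*R.inv()).as_rotvec()).round(2),"shift",(np.array([x,y,z])-p).round(4))
E
python3 - <<'E'
from h import *
down(.45,-.165,.16,-8.2)
E
```

```text
turn [ -0.16  17.62 -17.73] shift [-0.0472 -0.2489  0.0318]
```

send_rows(plan=[0,3.5,-3.5,0,-0.03,0.02,0.0854,-0.1,7,-7,-0.01,-0.075,0.03,0.0854,-0.1,10.5,-10.5,-0.02,-0.12,0.032,0.0854,-0.1,14,-14,-0.03,-0.165,0.032,0.0854,-0.2,17.6,-17.7,-0.04,-0.21,0.032,0.0854])

```text
time: 9.6
position: [0.4552, -0.1275, 0.1568]
ee_rot: [-0.0, 0.997, -0.072, -0.004]
ft_force: [0.6, -0.3, -0.6]
finger_gap: 1.003
gripper_force: 0.0
```

send_rows(plan=[0,0,0,-0.007,-0.03,0,0.0854,0,0,0,-0.007,-0.039,0,0.0854,0,0,0,-0.007,-0.039,0,0.0854])

```text
time: 9.9
position: [0.4488, -0.1658, 0.1565]
ee_rot: [-0.001, 0.997, -0.073, -0.003]
ft_force: [1.0, -0.5, -0.5]
finger_gap: 1.001
gripper_force: 0.0
```

Run:
```python
from h import *
f=grab_frame("wrist");case(f,(.439,-.165));save(f,"l.png")
down(.439,-.165,.004,-8.2);print(tcp()[0])
```

```text
rect ((439.1224060058594, -165.1095733642578), (52.84129333496094, 86.93997955322266), 82.02873992919922) z 0.02115753867231239 4134
blu [ 0.439  -0.1651  0.0219] 564
turn [-0.13 -0.37  0.05] shift [-0.0096 -0.0003 -0.1527]
[ 0.44863401 -0.16470193  0.1566713 ]
```

View pics/l.png

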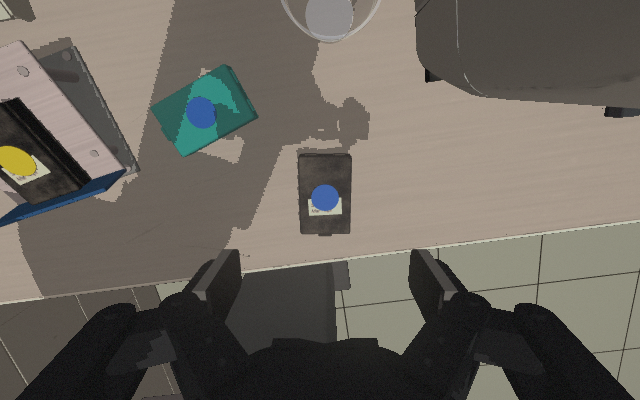

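Black case with blue sticker sits at (325,195), free on both sides, with the turquoise decoy well away at (203,112). Grasping it.

send_rows(plan=[-0.1,-0.4,0,-0.01,0,-0.04,0.0854,-0.1,-0.4,0,-0.01,0,-0.085,0.0854,-0.1,-0.4,0,-0.01,0,-0.12,0.0854,-0.1,-0.4,0,-0.01,0,-0.14,0.0854,-0.1,-0.4,0,-0.01,0,-0.152,0.0854])

```text
time: 10.45
position: [0.4377, -0.1624, 0.0038]
ee_rot: [-0.001, 0.998, -0.07, -0.001]
ft_force: [0.4, 0.9, -1.3]
finger_gap: 0.998
gripper_force: 0.0
```

send_rows(plan=[0,0,0,0,0,0,0.0854,0,0,0,0,0,0,0.04,0,0,0,0,0,0,0.04,0,0,0,0,0,0,0.04,0,0,0,0,0,0,0.04], newtons=35)

```text
time: 10.95
position: [0.44, -0.165, 0.007]
ee_rot: [0.001, 0.997, -0.071, 0.002]
ft_force: [0.8, 2.6, 5.1]
finger_gap: 0.608
gripper_force: 37.0
```

send_rows(plan=[0,0,0,0,0,0.02,0.04,0,0,0,0.01,0.01,0.065,0.04,0,0,4,0.02,0.04,0.1,0.04,0,0,8,0.025,0.08,0.12,0.04,0,0,12,0.03,0.12,0.13,0.04])

```text
time: 11.45
position: [0.4711, -0.0446, 0.1388]
ee_rot: [0.001, 0.999, 0.034, 0.004]
ft_force: [1.4, -0.7, -0.6]
finger_gap: 0.602
gripper_force: 37.6
```

Run:
```python
from h import *
goal(.054,.081,.0055)
```

```text
turn [  2.12 -16.7    5.77] shift [ 0.0429  0.1324 -0.0149] target [0.5139 0.0878 0.1239]
```

send_rows(plan=[0.5,-4,1.4,0.01,0.03,0.01,0.04,1,-8,2.8,0.02,0.065,0.01,0.04,1.6,-12,4.2,0.032,0.1,0.005,0.04,2.1,-16.7,5.8,0.044,0.133,-0.005,0.04,2.1,-16.7,5.8,0.044,0.133,-0.012,0.04])

```text
time: 11.95
position: [0.5111, 0.0906, 0.1235]
ee_rot: [-0.014, 0.985, 0.085, 0.147]
ft_force: [-1.4, -0.5, -1.0]
finger_gap: 0.603
gripper_force: 37.6
```

send_rows(plan=[0,0,0,0,0,0,0.04,0,0,0,0,0,0,0.04])

```text
time: 12.15
position: [0.5134, 0.0874, 0.1241]
ee_rot: [-0.013, 0.986, 0.083, 0.147]
ft_force: [-0.1, -0.3, -0.8]
finger_gap: 0.604
gripper_force: 37.6
```

Run:
```python
from h import *
f=grab_frame("wrist");p,R=tcp();print(p)
P=cloud(f);hsv=cv2.cvtColor(f["frame"],cv2.COLOR_RGB2HSV);v,u=np.mgrid[0:400,0:640]
k=(u>265)&(u<385)&(v>185)&(v<330)
T=R.inv().apply((P-p).reshape(-1,3)).reshape(P.shape)
m=k&(abs(T[...,2]+.0145)<.007);y=k&(cv2.inRange(hsv,(100,110,40),(125,255,255))>0)&~np.isnan(T[...,0])
c,n,S=plane(T[m]);print("n",n,"z",np.median(T[m][:,2]),"xmax",np.percentile(T[m][:,0],99.5),"y",np.percentile(T[m&(T[...,0]>.02)][:,1],[.5,99.5]),"st",T[y].mean(0))
un=.021+np.median(T[m][:,2]);cx=T[y].mean(0)[0]
goal(.05,.025,un,cx,-.001);goal(.05,.021,un,cx,-.001)
```

```text
[0.51395633 0.08712351 0.12437148]
n [-0.00583612 -0.00124964  0.99998219] z -0.014178088355754214 xmax 0.039688457607812984 y [-0.0256036   0.02599959] st [-0.00162867  0.00022716 -0.01475436]
turn [-0.   -0.3   0.07] shift [ 0.0125  0.0018 -0.0538] target [0.5265 0.0889 0.0706]
turn [-0.   -0.3   0.07] shift [ 0.0137  0.002  -0.0576] target [0.5276 0.0891 0.0668]
```

send_rows(plan=[0,-0.3,0,0.005,0.0005,-0.02,0.04,0,-0.3,0,0.009,0.001,-0.037,0.04,0,-0.3,0,0.0115,0.0015,-0.048,0.04,0,-0.3,0,0.0125,0.0018,-0.053,0.04,0,-0.3,0,0.0125,0.0018,-0.054,0.04])

```text
time: 12.7
position: [0.526, 0.0892, 0.0695]
ee_rot: [-0.013, 0.985, 0.083, 0.149]
ft_force: [-0.1, -0.4, -1.8]
finger_gap: 0.609
gripper_force: 37.6
```

send_rows(plan=[0,0,0,0.0003,0,-0.001,0.04,0,0,0,0.0006,0,-0.002,0.04,0,0,0,0.0006,0,-0.002,0.04])

```text
time: 13.0
position: [0.5266, 0.0897, 0.0683]
ee_rot: [-0.013, 0.985, 0.083, 0.15]
ft_force: [-0.4, -0.0, -1.5]
finger_gap: 0.603
gripper_force: 37.6
```

send_rows(plan=[0,0,0,0.0003,0,-0.001,0.04,0,0,0,0.0003,0,-0.001,0.04])

```text
time: 13.2
position: [0.5267, 0.0898, 0.0671]
ee_rot: [-0.013, 0.985, 0.083, 0.15]
ft_force: [-0.7, -0.3, -1.6]
finger_gap: 0.602
gripper_force: 37.6
```

send_rows(plan=[0,0,0,-0.0025,-0.0004,-0.0008,0.04,0,0,0,-0.005,-0.0009,-0.0016,0.04,0,0,0,-0.007,-0.0013,-0.0022,0.04,0,0,0,-0.007,-0.0013,-0.0022,0.04])

```text
time: 13.6
position: [0.5188, 0.0883, 0.0644]
ee_rot: [-0.013, 0.985, 0.083, 0.149]
ft_force: [-0.2, 0.4, -0.7]
finger_gap: 0.6
gripper_force: 37.6
```

send_rows(plan=[0,0,0,-0.001,-0.0002,-0.0003,0.04,0,0,0,-0.002,-0.0003,-0.0006,0.04,0,0,0,-0.002,-0.0003,-0.0006,0.04])

```text
time: 13.9
position: [0.5179, 0.0881, 0.0642]
ee_rot: [-0.013, 0.985, 0.083, 0.15]
ft_force: [0.5, -0.8, -0.8]
finger_gap: 0.604
gripper_force: 37.6
```

Run:
```python
from h import *
z=np.load("shelf.npz");print("F shelf",[round(float(telemetry.get_state()["ft_force"]@z[k]),1) for k in("ex","ey","ez")])
goal(.041,.0205,.0065,-.0016,-.001)
```

```text
F shelf [0.1, -0.9, -0.8]
turn [-0.02 -0.    0.01] shift [ 0.0015 -0.0004 -0.0009] target [0.5194 0.0877 0.0633]
```

send_rows(plan=[0,0,0,-0.001,-0.0002,-0.0003,0.04,0,0,0,-0.002,-0.0003,-0.0006,0.04,0,0,0,-0.002,-0.0003,-0.0006,0.04])

```text
time: 14.2
position: [0.5177, 0.088, 0.0644]
ee_rot: [-0.013, 0.985, 0.083, 0.152]
ft_force: [4.2, 2.7, 0.6]
finger_gap: 0.602
gripper_force: 37.6
```

Run:
```python
from h import *
z=np.load("shelf.npz");print("F shelf",[round(float(telemetry.get_state()["ft_force"]@z[k]),1) for k in("ex","ey","ez")])
goal(.041,.0205,.0065,-.0016,-.001)
```

```text
F shelf [4.5, 2.0, -0.8]
turn [-0.04  0.2   0.02] shift [ 0.0017 -0.0003 -0.0012] target [0.5194 0.0877 0.0633]
```

send_rows(plan=[0,0,0,0.0013,0.0002,-0.0005,0.04,0,0,0,0.0016,0.0002,-0.0015,0.04,0,0,0,0.0016,0.0002,-0.0015,0.04])

```text
time: 14.5
position: [0.5186, 0.0881, 0.0628]
ee_rot: [-0.013, 0.985, 0.083, 0.151]
ft_force: [2.9, 2.0, 5.8]
finger_gap: 0.608
gripper_force: 38.0
```

send_rows(plan=[0,0,0,0.0002,0,-0.0007,0.04,0,0,0,0.0002,0,-0.0007,0.04])

```text
time: 14.7
position: [0.5187, 0.0881, 0.0628]
ee_rot: [-0.013, 0.985, 0.083, 0.151]
ft_force: [-0.1, 1.9, 13.6]
finger_gap: 0.603
gripper_force: 38.8
```

send_rows(plan=[0,0,0,-0.0003,0,0.0008,0.04,0,0,0,-0.0003,0,0.0008,0.04,0,0,0,-0.0003,0,0.0008,0.056,0,0,0,-0.0003,0,0.0008,0.07,0,0,0,-0.0003,0,0.0008,0.0854])

```text
time: 15.2
position: [0.5151, 0.0878, 0.061]
ee_rot: [-0.013, 0.985, 0.083, 0.148]
ft_force: [-0.1, 0.1, 0.8]
finger_gap: 0.959
gripper_force: 0.0
```

send_rows(plan=[0,0,0,0,0,0,0.0854,0,0,0,-0.006,-0.001,0.019,0.0854,0,0,0,-0.015,-0.0025,0.048,0.0854,0,0,0,-0.027,-0.005,0.086,0.0854,0,0,0,-0.027,-0.005,0.086,0.0854])

```text
time: 15.7
position: [0.4914, 0.083, 0.1522]
ee_rot: [-0.013, 0.985, 0.083, 0.153]
ft_force: [0.2, -0.0, 0.2]
finger_gap: 1.0
gripper_force: 0.0
```

Run:
```python
from h import *
f=grab_frame("wrist");onshelf(f,.042,(100,110,40),(125,255,255));s=grab_frame("scene")
im=np.hstack([cv2.resize(f["frame"],(560,350)),cv2.resize(s["frame"][170:270,280:348],(238,350))])
cv2.imwrite("pics/m.png",im[:,:,::-1])
```

```text
h 0.04107224994680049 n [ 0.0036 -0.001   1.    ] ((44.12406921386719, -1.0029563903808594), (80.22003173828125, 52.9639778137207), 0.00622301222756505)
sticker [ 0.0408 -0.001   0.0418] 846 xlim [0.0041 0.0049 0.0823 0.0841] ylim [-0.0271  0.0249]
backstop face x [-0.001  -0.0005  0.    ] 253
```

View pics/m.png

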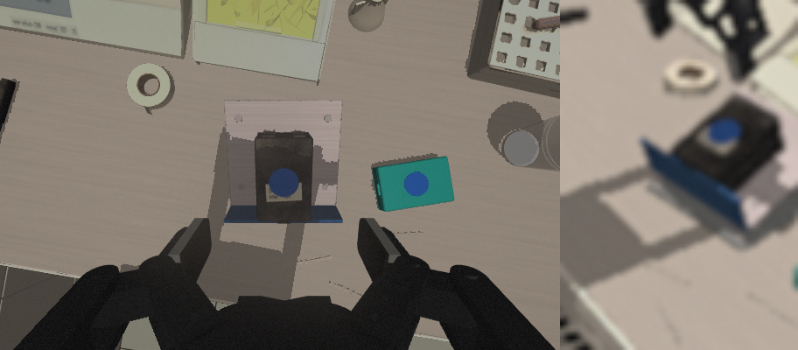

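The blue-sticker case lies flat on the first at (284,178). It is square, against the backstop, and its top is 41 mm above the plate. The gripper is clear, so I'm handing in.

```bash
python3 -c "
from workcell import workorder
print(workorder.finish_job())"
```

```text
the job is handed in; nothing more can be done
None
```

I filed both cases and handed the job in at about 16 s. The yellow case is flat on the shelf with the blue case flat on top, stickers up. Both sit square against the backstop and within about 1 mm of the middle. The arm didn't touch the tape roll, cup or marker.

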